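# Fasten the foam-board plane to its test stand and open the air cock

### The arm

A 7-joint arm with a two-finger parallel gripper is mounted at the origin on the work surface. World frame = base frame: x ahead of the robot, y to its left, z up, the work surface at z = 0. Lengths are in m, angles in rad, forces in N, time in s.
With the tool pointing down it reaches from about 0.425 to 0.95 m from the base axis. Payload 16.7 kg.
Tool frame: the origin (TCP) lies midway between the tips of the shut fingers; the grasp point (between the pads) lies 19 mm behind it; z points along the fingers, y is the line along which they close (so a half turn about z gives the same grasp; the last joint's range is limited). The gripper opens to 94 mm and grips with 3 to 60 N. Pads are 16 mm wide; open, the fingers measure 119 mm over their backs; the gripper's body (75 mm by 177 mm) begins 78 mm behind the grasp point.
Start: joints at [-1.254, 0.426, 0.074, 1.606, -0.034, 1.111, -0.067], TCP at [0.303, 0.603, 0.205] pointing down, gripper open.
Joint ranges: [-2.85, 2.85], [-0.5, 2.14], [-1.23, 1.37], [0.21, 2.46], [-1.02, 4.16], [0.16, 2.05], [-2.73, 2.73]. Speed limits (rad/s): [1.89, 1.89, 2.39, 2.39, 3.01, 3.01, 3.01].

### API

Orientations are given as a 3x3 rotation matrix whose columns are the frame's x, y, z axes.
In Python, from bench import arm gives the robot as it stands. The module is installed in compiled form; this text tells all that it offers.
- The arm moves only by the tool drive_tool, never from a script. Its arguments are lists of equal length, an entry for each row: "delta_pos": the shift along the world's x, y, z in mm, a list of three; "rotation": the turn, a rotation vector about the world's x, y, z in degrees, a list of three. A call has 1 to 12 rows; each row shifts and turns the commanded pose from where the row before left it; what a row does not reach is not made up. A row lasts 1/8 s, in which the tool goes at most 62.5 mm and 10.7 degrees, less where a joint would pass 70% of its speed; a pose out of reach is approached as far as the arm can. A call with a gripper value outside its range is refused whole. "gripper" is the closure, from 0 (fully open) to 1 (shut), set as the call begins (left out, the last holds). The fingers move at their own pace and stop on an object; "grip_force" is the grip in N (left out, the last holds). Time passes only in rows, so rows that do not move let the fingers close. It gives the time, the measured TCP pose, the force, the opening and the grip force at its end, in the units of the state.
- arm.get_obs(): the state, without advancing time (a new reading comes with each control period).
- arm.grab_frame(name): name is "scene" or "top"; returns a dict with "frame" (480x640x3 uint8, blue, green, red), "intrinsics" (3x3 intrinsics, pixels), "R" (3x3) and "t" (3): a world point X has camera coordinates R X + t. Camera axes: x right, y down, z forward; pixel columns grow to the right and rows downward; lengths in m; the calibration is good to about 2 mm. A picture is of the moment at which its call begins. There is no depth.
- arm.job_done(): hands the job in; it is judged then, once.
Trained networks look in a picture, given as the dict that the camera call returned (one of the last four; its "shot" number tells which), for a name from the list of things; names that differ only in an ending like _2 or _b are one class to them, and where a whole thing is asked for, a point or a joint stands for the part that bears it (a point fixed in the world has none). Each returns a list of dicts, best first, with "score" (0 to 1); they miss things now and then, are a little off and sometimes report something else, mostly with a low value. They report only what shows in the picture. A call takes as long as a camera call. They do not tell look-alikes from the thing itself.
- arm.recognise(target, picture): "xyz" ([x, y, z] in m, in world coordinates, good to about 4 mm: the middle of the surface that is visible of it).
The state is a dict: "time": time; "joint_positions": joint angles; "qd": joint speeds; "joint_efforts": joint torques, N m; "ee_pos": TCP position; "tool_rot": TCP orientation; "force": force on the tool from outside, world axes, zero at the start; "ft_torque": the same for the moment, N m; "width": finger opening in m; "gripper_force": force on a finger pad.
Only numpy, scipy, OpenCV 4.12 (cv2) and the standard library are available. Lean on these libraries where they do the work, as an engineer would, in place of code of your own. Each camera call takes 0.05 s, during which the arm holds its last target. There are 200 camera calls.

### The job

Fasten the foam-board plane to its test stand: lift the T-toggle out of its wooden block, pass its crossbar down through the slot in the plane and stand until its collar sits on the plane, and give it a quarter turn so that it stands squarely across the slot and cannot come out; leave it there. Then, with the plane held, open the air: swing the lever of the cock on the sloping console fully to its stop, so that it lies along the copper pipe. Leave the battery box, the pipe clip and the screwdriver where they are.

Things in the scene. Friction and masses are not known exactly. Their poses are not given: they have to be found in the camera images.
- toggle: Loose grey upright T-toggle, 81 mm tall, 80 to 170 g. Origin: centre of the crossbar's underside, z up the shank. Crossbar 50 mm (x) x 12 x 12 at z 0 to 12; shank 10 mm thick; round collar 40 mm across, z 32 to 37. Starts hanging by its collar in the block. Seated, the collar rests on the plane (6 mm above slot), origin 26 mm under slot; the crossbar then turns freely under the deck.
- toggle_grip (a point): Centre of the toggle's hand grip, 69 mm above the toggle's origin, same axes: a bar 80 mm long (x, parallel to the crossbar), 16 mm wide (y), 24 mm high.
- block: Fixed wooden parking block, 100 x 60 x 50 mm (x, y, z), origin at the centre of its underside, with an upright through-slot 64 mm (x) by 22 mm (y) in which the toggle hangs.
- slot (a point): Centre of the slot in the stand's aluminium deck, at the deck's upper face, 70 mm above the table; x along the slot, z up. Slot 58 mm (x) by 17 mm (y), deck 8 mm thick, free space below. The plane's own slot over it is 66 x 26 mm. Two 9 mm dowels at x = -55 and +55 mm rise 12 mm above the deck and locate the plane.
- plane: Loose white foam-board plane, 6 mm thick, about 360 mm long, 280 mm span, 120 g, lying on the deck. Origin: centre of its slot, on its underside (at slot when home); x to the tail. Black battery holder on the nose (x = -133 to -87 mm), top 22 mm above the underside; motors on the wings at x = 45, y = +-110 mm; tail fin 56 mm high at x = 150 to 210 mm.
- air_cock (a joint): Angle of the cock's lever: 0 = shut, lever square across the copper pipe; 1.571 = fully open, at its hard stop, lever along the pipe and pointing down the slope. Grows counter-clockwise as seen looking at the sloping face. Dry friction 0.35 N m (about 4 N at 80 mm from the pivot); stays where it is left. May start up to 0.3 rad off shut.
- cock_pivot (a point): On the lever's axis, mid-thickness of the lever, 58 mm off the sloping face. Frame turns with the lever: z square out of the face, leaning 35 deg (0.61 rad) from vertical towards the console's -x; y along the lever to its free end. Black sleeve 18 mm wide (x), 16 mm thick (z), y = 20 to 115 mm. Brass cock body tops out 19 mm under this point, the copper pipe 26 mm under it.
- lever_end (a point): Middle of the lever's free end, 115 mm from the pivot.
- console: Fixed grey air console, sloping face 180 mm wide, 200 mm long. Origin on the table under the middle of the face; x level, towards the high edge; y along the face. cock_pivot at x = -33, y = 0, z = 133 mm.
- guard_mid (a point): Middle of the steel guard tube over the cock, 24 mm thick, level, 170 mm long along the console's y, 258 mm above the table and 40 mm from the pivot towards the console's high edge (level); its ends bend back to two posts. A tool pointing straight down over the shut lever meets the tube: come in square to the sloping face, under it.
- battery_box: Loose black open battery box with four brass-coloured cells, 75 x 65 x 22 mm, origin at the centre of its underside. Leave alone.
- pipe_clip: Loose white plastic pipe clip, 60 x 30 x 42 mm, origin at the centre of its underside. Leave alone.
- driver: Loose screwdriver, 190 mm long along x, lying on the table. Leave alone.
Not all that is in view belongs to the job. There is more than one size of the toggle; the one meant has the size given above.

How it is judged:
On the way, in this order (a step that is already met when the one before it is completed fails the run):
1. the toggle is down through the slot and turned across it, holding the plane on the stand (z of toggle in the frame of slot below -0.021 m and horizontal distance between toggle and slot below 0.015 m and angle between toggle's own z axis and vertical below 0.15 rad and angle between the x axis of toggle and the x axis of slot, either way round above 1.25 rad and distance between plane and slot below 0.012 m), for 0.2 s.
2. the air cock is fully open (value of joint air_cock above 1.48 rad), for 0.2 s.
At the end, for the whole second after the job is handed in: Toggle seated (origin 21 mm or more below the deck's top), within 15 mm of the slot's centre, upright within 0.15 rad, 1.25 rad or more from the slot's direction; plane home (origin within 12 mm of the slot's centre); cock past 1.48 rad; toggle and plane at rest (all of step 1 and value of joint air_cock above 1.48 rad and linear speed of each of toggle, plane below 0.02 m/s); the robot touches nothing.
It fails at once if the battery box is moved more than 20 mm (distance of battery_box from where it was at the start of the episode above 0.02 m).
It fails at once if the pipe clip is moved more than 20 mm (distance of pipe_clip from where it was at the start of the episode above 0.02 m).
It fails at once if the screwdriver is moved more than 20 mm (distance of driver from where it was at the start of the episode above 0.02 m).
It also fails if it takes over 61 s, if anything falls off the work surface, if the arm or the gripper's body presses on something with over 40 N, if the wrist force passes 120 N, or if a joint passes its speed limit or range.

## Working session

There is one attempt and no reset: what is moved stays moved. The work goes in short steps, Python scripts to look and compute and a tool call to move; the robot and the scene stay as the last step left them, time stands still between calls to the robot, and variables do not carry over. Pictures are saved under pics/ and viewed, at most 13 in all, crops included, and the job is handed in when it is done.

Besides the shell and the picture viewer there is one more tool, called after ">>>" as name(argument=value, ...) on one line, values as JSON. drive_tool: Moves the arm, as the interface text tells. Its arguments: {"type":"object","properties":{"delta_pos":{"type":"array"},"rotation":{"type":"array"},"gripper":{"type":"number"},"grip_force":{"type":"number"}},"required":["delta_pos","rotation"]}

```bash
mkdir -p pics; cat > h.py <<'E'
import numpy as np, cv2
from bench import arm
np.set_printoptions(precision=4,suppress=True)
def proj(p,X):
    c=p["R"]@np.asarray(X,float)+p["t"]; u=p["intrinsics"]@c; return u[:2]/u[2]
def ray(p,uv,z):
    d=p["R"].T@np.linalg.inv(p["intrinsics"])@np.array([uv[0],uv[1],1.]); o=-p["R"].T@p["t"]
    return o+d*(z-o[2])/d[2]
def tri(ps,uvs):
    A=[];b=[]
    for p,uv in zip(ps,uvs):
        d=p["R"].T@np.linalg.inv(p["intrinsics"])@np.array([uv[0],uv[1],1.]); d/=np.linalg.norm(d)
        M=np.eye(3)-np.outer(d,d); A.append(M); b.append(M@(-p["R"].T@np.asarray(p["t"])))
    return np.linalg.lstsq(np.vstack(A),np.hstack(b),rcond=None)[0]
E
python3 - <<'E'
from h import *
for n in("scene","top"):
    p=arm.grab_frame(n); cv2.imwrite(f"pics/{n}0.png",p["frame"])
    print(n,"cam",-p["R"].T@p["t"],p["intrinsics"][0,0])
    for t in["toggle","toggle_grip","block","slot","plane","cock_pivot","lever_end","console","guard_mid","battery_box","pipe_clip","driver"]:
        try:
            print(t,[(np.round(r["xyz"],3).tolist(),round(r["score"],2),proj(p,r["xyz"]).round().astype(int).tolist()) for r in arm.recognise(t,p)[:3]])
        except Exception as e: print(t,e)
o=arm.get_obs();print(o["time"],o["ee_pos"],o["tool_rot"])
E
```

```text
scene cam [ 0.9364 -0.4913  0.9916] 474.3143656678923
toggle [([0.447, -0.029, 0.088], 0.8, [292, 256]), ([0.435, 0.097, 0.044], 0.77, [323, 234]), ([0.351, -0.175, 0.103], 0.76, [217, 267])]
toggle_grip [([0.444, -0.028, 0.09], 0.97, [291, 254]), ([0.354, -0.173, 0.108], 0.87, [218, 265]), ([0.43, 0.099, 0.044], 0.71, [323, 233])]
block [([0.46, -0.039, 0.041], 0.92, [294, 273])]
slot [([0.579, 0.202, 0.043], 0.8, [393, 241]), ([0.568, -0.315, 0.133], 0.27, [232, 364])]
plane [([0.691, 0.258, 0.072], 0.89, [444, 244])]
cock_pivot [([0.567, -0.317, 0.128], 0.79, [231, 366])]
lever_end [([0.569, -0.315, 0.135], 0.63, [233, 365])]
console [([0.625, -0.26, 0.112], 0.93, [275, 368])]
guard_mid [([0.625, -0.262, 0.11], 0.83, [274, 369])]
battery_box [([0.358, 0.371, 0.019], 0.69, [366, 173])]
pipe_clip [([0.304, -0.395, 0.024], 0.77, [133, 335])]
driver [([0.659, 0.001, 0.02], 0.67, [368, 315]), ([0.564, -0.319, 0.132], 0.6, [229, 365])]
top cam [0.3416 0.0076 1.3874] 448.0429312086024
toggle [([0.343, -0.167, 0.109], 0.94, [371, 296]), ([0.442, -0.024, 0.095], 0.71, [321, 261])]
toggle_g
[... 247 characters left out ...]
2, 0.266, 0.075], 0.72, [225, 180]), ([0.599, -0.217, 0.124], 0.69, [389, 207]), ([0.308, -0.394, 0.004], 0.62, [441, 309])]
cock_pivot [([0.531, -0.329, 0.131], 0.63, [429, 230])]
lever_end [([0.534, -0.328, 0.124], 0.57, [428, 230])]
console [([0.596, -0.215, 0.126], 0.59, [388, 207]), ([0.441, -0.022, 0.048], 0.19, [320, 262])]
guard_mid [([0.598, -0.216, 0.127], 0.86, [389, 207])]
battery_box [([0.352, 0.376, 0.018], 0.69, [188, 291])]
pipe_clip [([0.306, -0.396, 0.002], 0.61, [441, 309])]
driver [([0.644, 0.005, 0.023], 0.88, [312, 198]), ([0.529, -0.328, 0.13], 0.4, [428, 231])]
1.3 [0.3032 0.6031 0.2055] [[-0.8934  0.4492 -0.0001]
 [ 0.4492  0.8934 -0.    ]
 [ 0.     -0.     -1.    ]]
```

View both.

View pics/scene0.png

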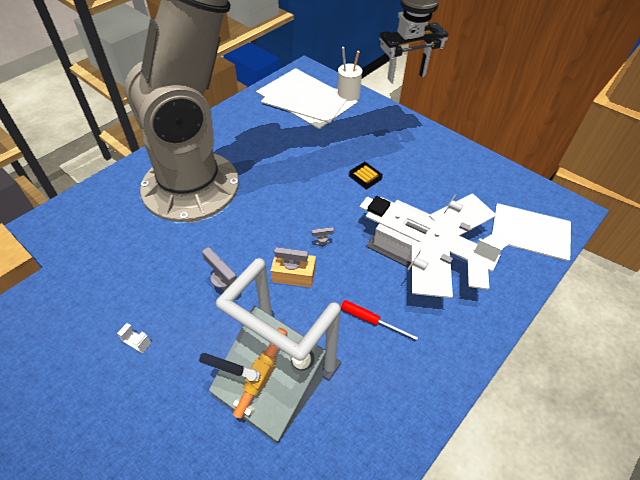

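View pics/top0.png

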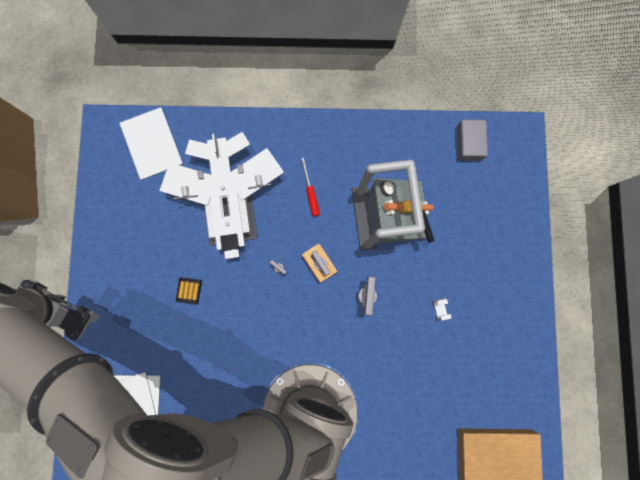

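Toggles in the top view: in the block (321,262), a small one at (278,267), and a large one lying at (370,296). The block one fits, since it hangs upright by its collar. I'll enlarge it, together with the slot and the cock.

```bash
python3 - <<'E'
from h import *
import numpy as np
def crop(im,c,w,h,s):
    x,y=c[0]-w//2,c[1]-h//2
    o=cv2.resize(im[y:y+h,x:x+w],None,fx=s,fy=s,interpolation=cv2.INTER_CUBIC)
    for k in range(0,w,10): cv2.putText(o,str(x+k),(k*s,8),0,.3,(0,255,255),1); cv2.line(o,(k*s,10),(k*s,14),(0,255,255),1)
    for k in range(10,h,10): cv2.putText(o,str(y+k),(0,k*s+3),0,.3,(0,255,255),1)
    return o
t=cv2.imread("pics/top0.png");s=cv2.imread("pics/scene0.png")
a=np.vstack([np.hstack([crop(t,(318,264),66,50,6),crop(t,(228,215),66,50,6)]),np.hstack([crop(s,(292,263),66,50,6),crop(s,(405,228),66,50,6)])])
cv2.imwrite("pics/c1.png",a)
b=np.hstack([crop(t,(398,205),100,120,4),crop(s,(265,365),100,120,4)])
cv2.imwrite("pics/c2.png",b)
E
```

```text
(no output)
```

View pics/c1.png

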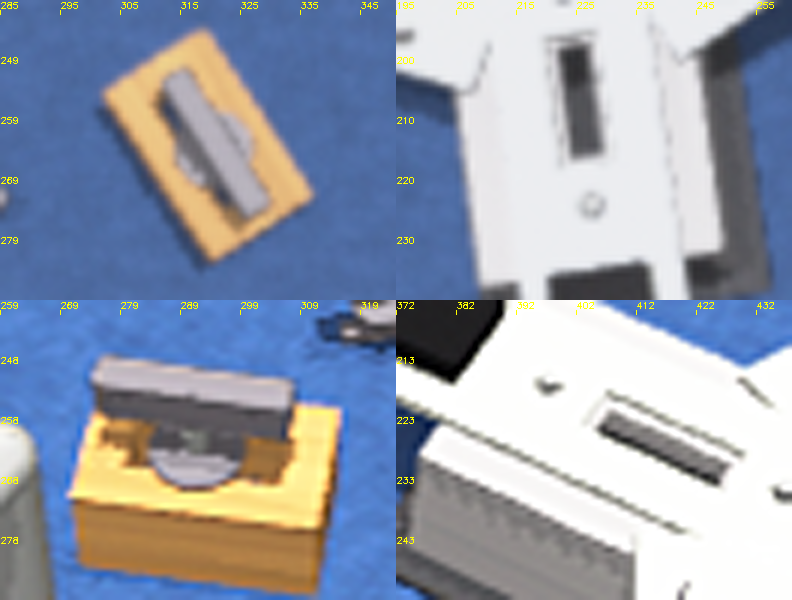

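View pics/c2.png

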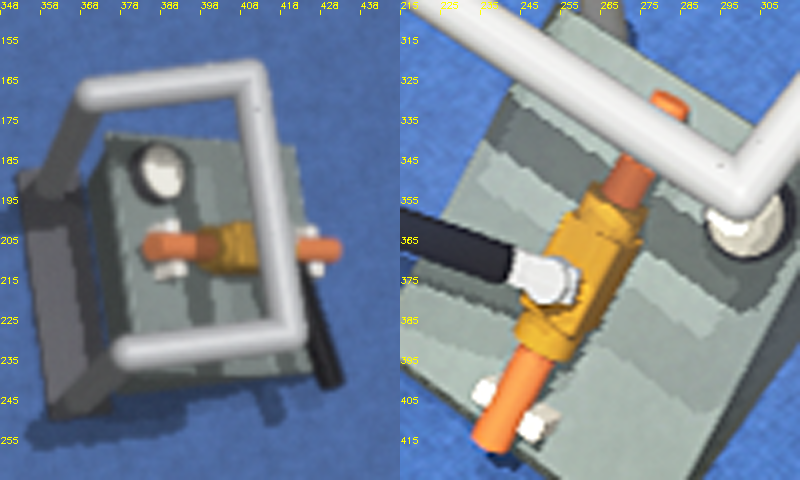

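The crop confirms the toggle in the block: grip about 76 mm by measurement, centre top (321,263) and scene (292,251). The slot centre is at top (226,207) and scene (417,227). The lever points towards the robot, with its end at top (431,241) and scene (201,357).

```bash
cat > model.py <<'E'
from h import *
from scipy.optimize import least_squares
s,c=np.sin(.6109),np.cos(.6109)
def Rz(a): return np.array([[np.cos(a),-np.sin(a),0],[np.sin(a),np.cos(a),0],[0,0,1]])
def con(q,X): return Rz(q[2])@np.asarray(X)+np.array([q[0],q[1],0])
n=np.array([-s,0,c]);d=np.array([-c,0,-s]);piv=np.array([-.033,0,.133])
def lev(th): return d*np.sin(th)+np.array([0,1.,0])*np.cos(th)
E
python3 - <<'E'
from model import *
T=arm.grab_frame("top");S=arm.grab_frame("scene")
g=tri([T,S],[(321.2,262.7),(291.7,251)]);print("grip tri",g, "ray z.099 T,S",ray(T,(321.2,262.7),.099),ray(S,(291.7,251),.099))
print("grip dir top",[np.rad2deg(np.arctan2(*(b-a)[1::-1])) for a,b in [(ray(T,(285+176/6,239+74/6),.099),ray(T,(285+258.5/6,239+210/6),.099))]])
# scene grip top face end mids
a=ray(S,(259+101/6,238+66/6),.099);b=ray(S,(259+293/6,238+90/6),.099);print("grip dir scene",np.rad2deg(np.arctan2(*(b-a)[1::-1])),np.linalg.norm(b-a))
print("block T",ray(T,(285+208/6,239+146/6),.05))
print("slot tri",tri([T,S],[(225.75,206.9),(417.2,227.4)]),ray(T,(225.75,206.9),.07),ray(S,(417.2,227.4),.07))
dS=[ray(S,u,.08) for u in[(397.3,217.2),(437.2,235)]];dT=[ray(T,u,.08) for u in[(227.7,224.2),(222.7,190)]]
for D in(dS,dT): v=D[1]-D[0];print("dowels mid",(D[0]+D[1])/2,np.linalg.norm(v),np.rad2deg(np.arctan2(v[1],v[0])))
obs=[("g",.085-.012,T,(417.5,225)),("g",-.073,T,(413,168)),("g",0,T,(416.3,195)),("g",-.075,S,(300,352)),("g",.075,S,(222,301)),("l",.115,T,(431.3,241.3)),("l",.115,S,(201,357)),("l",.01,S,(249,374))]
def f(q,full=False):
    r=[]
    for k,v,p,uv in obs:
        X=con(q,[.007,v,.258]) if k=="g" else con(q,piv+v*lev(q[3]))
        r.append(proj(p,X)-uv)
    return np.array(r) if full else np.hstack(r)
R=least_squares(f,[.55,-.25,1.6,0],loss="soft_l1");print(R.x,np.rad2deg(R.x[2:]));print(f(R.x,True));print("pivot",con(R.x,piv))
E
```

```text
grip tri [ 0.4383 -0.0239  0.0926] ray z.099 T,S [ 0.4367 -0.025   0.099 ] [ 0.4429 -0.0259  0.099 ]
grip dir top [np.float64(-148.07571615881193)]
grip dir scene 33.77636411252187 0.07662349632775327
block T [ 0.4384 -0.0217  0.05  ]
slot tri [0.6049 0.2643 0.062 ] [0.6015 0.2612 0.07  ] [0.6091 0.2597 0.07  ]
dowels mid [0.6095 0.255  0.08  ] 0.10999055231782054 10.40334265331938
dowels mid [0.5992 0.261  0.08  ] 0.10449552400003446 10.33851278555844
[ 0.6047 -0.2692  1.6573  0.3252] [94.9539 18.6315]
[[ 0.9179 -2.4323]
 [-0.2959 -0.7733]
 [-0.7615 -0.3202]
 [-6.0819 -1.1492]
 [ 6.4159  2.2235]
 [ 0.3439  0.127 ]
 [ 0.0843 -0.0215]
 [-2.0593 -2.236 ]]
pivot [ 0.6075 -0.302   0.133 ]
```

>>> drive_tool(delta_pos=[[25, -48, 0], [25, -48, 0], [25, -48, 0], [25, -48, 0], [25, -48, 0], [15, -48, 0], [10, -48, 0], [0, -48, 0], [0, -48, 0], [0, -48, 0], [-7, -48, 0], [-7, -48, 0]], rotation=[[0, 0, 5], [0, 0, 5], [0, 0, 5], [0, 0, 5], [0, 0, 5], [0, 0, 5], [0, 0, 5], [0, 0, 5], [0, 0, 5], [0, 0, 5], [0, 0, 5], [0, 0, 5]], gripper=0.3)

```text
time: 2.9
ee_pos: [0.4389, 0.0255, 0.2057]
tool_rot: [[-0.834, -0.551, 0.001], [-0.551, 0.834, 0.0], [-0.001, -0.0, -1.0]]
force: [-0.0, 0.9, 0.1]
width: 0.066
gripper_force: 0.0
```

>>> drive_tool(delta_pos=[[0, -25, -20], [0, -25, -40], [0, 0, -40], [0, 0, -27], [0, 0, -10], [0, 0, 0]], rotation=[[0, 0, 0], [0, 0, 0], [0, 0, 0], [0, 0, 0], [0, 0, 0], [0, 0, 0]])

```text
time: 3.65
ee_pos: [0.4392, -0.023, 0.0686]
tool_rot: [[-0.836, -0.549, -0.001], [-0.549, 0.836, -0.0], [0.001, 0.0, -1.0]]
force: [0.7, -0.2, 1.0]
width: 0.0658
gripper_force: 0.0
```

```bash
python3 - <<'E'
from h import *
im=[]
for n,X in(("top",(.439,-.025,.087)),("scene",(.439,-.025,.087))):
    p=arm.grab_frame(n);o=arm.get_obs();u=proj(p,X).astype(int);print(n,u,proj(p,o["ee_pos"]),o["ee_pos"])
    im.append(cv2.resize(p["frame"][u[1]-50:u[1]+50,u[0]-50:u[0]+50],None,fx=4,fy=4,interpolation=cv2.INTER_CUBIC))
cv2.imwrite("pics/g1.png",np.hstack(im))
E
```

```text
top [321 262] [320.2332 262.4582] [ 0.4396 -0.0229  0.0691]
scene [290 252] [292.0755 256.9899] [ 0.4398 -0.0228  0.0694]
```

View pics/g1.png

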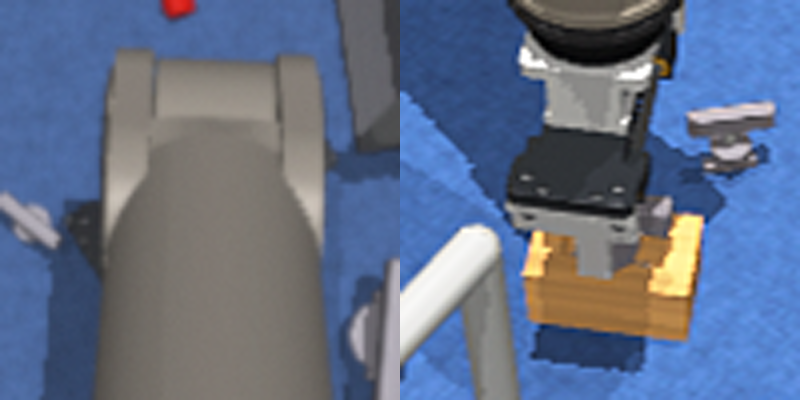

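The fingers straddle the grip, with the near finger at scene (290,255). Closing now.

>>> drive_tool(delta_pos=[[0, 0, 0], [0, 0, 0], [0, 0, 0], [0, 0, 0]], rotation=[[0, 0, 0], [0, 0, 0], [0, 0, 0], [0, 0, 0]], gripper=1, grip_force=40)

```text
time: 4.25
ee_pos: [0.4392, -0.0229, 0.0686]
tool_rot: [[-0.836, -0.549, 0.0], [-0.549, 0.836, -0.0], [-0.0, -0.0, -1.0]]
force: [1.1, -0.0, -0.2]
width: 0.0292
gripper_force: 0.0
```

>>> drive_tool(delta_pos=[[0, 0, 25], [0, 0, 40], [0, 0, 40], [0, 0, 25], [0, 0, 0]], rotation=[[0, 0, 0], [0, 0, 0], [0, 0, 0], [0, 0, 0], [0, 0, 0]])

```text
time: 4.88
ee_pos: [0.4401, -0.0228, 0.2]
tool_rot: [[-0.836, -0.549, 0.003], [-0.549, 0.836, 0.001], [-0.003, -0.001, -1.0]]
force: [-0.9, 0.2, -0.8]
width: 0.0005
gripper_force: 0.0
```

The fingers had not finished closing when I lifted, so they came up empty. I'll reopen and check the toggle.

>>> drive_tool(delta_pos=[[0, 50, 0], [0, 50, 0], [0, 50, 0], [0, 0, 0]], rotation=[[0, 0, 0], [0, 0, 0], [0, 0, 0], [0, 0, 0]], gripper=0.4)

```text
time: 5.38
ee_pos: [0.4384, 0.1301, 0.1973]
tool_rot: [[-0.833, -0.553, -0.001], [-0.553, 0.833, -0.0], [0.001, 0.001, -1.0]]
force: [0.4, -0.0, -0.3]
width: 0.0372
gripper_force: 0.0
```

```bash
python3 - <<'E'
from h import *
im=[]
for n in("top","scene"):
    p=arm.grab_frame(n);u=(318,264) if n=="top" else (292,263)
    x,y=u[0]-33,u[1]-25;print(n,x,y)
    im.append(cv2.resize(p["frame"][y:y+50,x:x+66],None,fx=6,fy=6,interpolation=cv2.INTER_CUBIC))
cv2.imwrite("pics/g2.png",np.hstack(im))
E
```

```text
top 285 239
scene 259 238
```

View pics/g2.png

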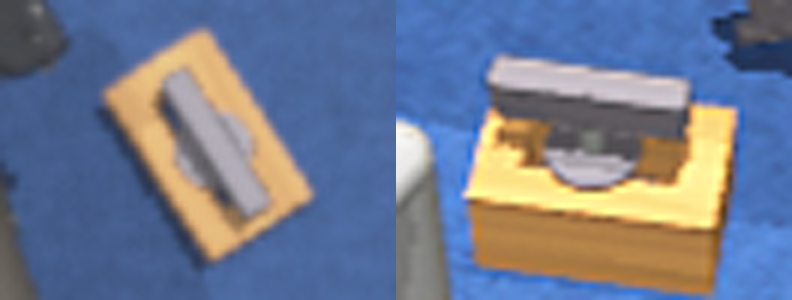

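The toggle is unmoved, with its grip at the same pixels. Going back, and this time waiting for a full closure.

>>> drive_tool(delta_pos=[[0, -50, 0], [0, -50, 0], [0, -50, 0], [0, -1, -30], [0, 0, -40], [0, 0, -40], [0, 0, -20], [0, 0, 0], [0, 0, 0]], rotation=[[0, 0, 0], [0, 0, 0], [0, 0, 0], [0, 0, 0], [0, 0, 0], [0, 0, 0], [0, 0, 0], [0, 0, 0], [0, 0, 0]])

```text
time: 6.6
ee_pos: [0.4393, -0.0246, 0.0691]
tool_rot: [[-0.836, -0.548, 0.0], [-0.548, 0.836, -0.0], [-0.0, -0.0, -1.0]]
force: [-0.1, 0.6, 0.7]
width: 0.0563
gripper_force: 0.0
```

>>> drive_tool(delta_pos=[[0, 0, 0], [0, 0, 0], [0, 0, 0], [0, 0, 0], [0, 0, 0], [0, 0, 0], [0, 0, 0], [0, 0, 0]], rotation=[[0, 0, 0], [0, 0, 0], [0, 0, 0], [0, 0, 0], [0, 0, 0], [0, 0, 0], [0, 0, 0], [0, 0, 0]], gripper=1, grip_force=40)

```text
time: 7.6
ee_pos: [0.4392, -0.0239, 0.0685]
tool_rot: [[-0.836, -0.549, 0.0], [-0.549, 0.836, 0.0], [-0.0, -0.0, -1.0]]
force: [-0.5, 0.6, 4.9]
width: 0.0161
gripper_force: 40.0
```

>>> drive_tool(delta_pos=[[0, 0, 15], [0, 0, 30], [0, 0, 40], [5, 8, 36], [30, 48, 0], [30, 48, 0], [30, 48, 0], [30, 48, 0], [30, 48, 0], [11, 38, 0], [0, 0, -10], [0, 0, 0]], rotation=[[0, 0, 0], [0, 0, 0], [0, 0, 0], [0, 0, 0], [0, 0, -4], [0, 0, -4], [0, 0, -4], [0, 0, -4], [0, 0, -4], [0, 0, -3], [0, 0, 0], [0, 0, 0]])

```text
time: 9.1
ee_pos: [0.6044, 0.2611, 0.1781]
tool_rot: [[-0.984, -0.179, -0.002], [-0.179, 0.984, -0.002], [0.002, -0.001, -1.0]]
force: [0.6, -0.4, -0.9]
width: 0.0155
gripper_force: 40.0
```

>>> drive_tool(delta_pos=[[0, 0, -20], [0, 0, -17], [0, 0, 0]], rotation=[[0, 0, 0], [0, 0, 0], [0, 0, 0]])

```text
time: 9.48
ee_pos: [0.6042, 0.2611, 0.1405]
tool_rot: [[-0.984, -0.178, -0.003], [-0.178, 0.984, -0.002], [0.003, -0.001, -1.0]]
force: [-0.8, -0.1, -0.5]
width: 0.0157
gripper_force: 40.0
```

```bash
python3 - <<'E'
from h import *
p=arm.grab_frame("scene");q=arm.grab_frame("top");o=arm.get_obs();print(o["ee_pos"],proj(p,[.605,.2615,.07]),proj(q,[.605,.2615,.07]))
a=cv2.resize(p["frame"][180:265,365:475],None,fx=7,fy=7,interpolation=cv2.INTER_CUBIC)
# predicted crossbar underside corners (white) projected down to the deck plane z=.07 (red) given TCP
X=np.array(o["tool_rot"])[:,0]*-1;Y=np.array(o["tool_rot"])[:,1]
for z,c in((o["ee_pos"][2]-.05,(0,255,0)),(.07,(0,0,255))):
    pts=[]
    for sx,sy in((1,1),(1,-1),(-1,-1),(-1,1)):
        w=np.array(o["ee_pos"])+X*.025*sx+Y*.006*sy;w[2]=z;u=proj(p,w);pts.append(((u-[365,180]+.5)*7).astype(int))
    cv2.polylines(a,[np.array(pts)],True,c,1)
cv2.imwrite("pics/s1.png",a)
E
```

```text
[0.6052 0.2617 0.1423] [416.276  226.1659] [225.7079 205.7598]
```

View pics/s1.png

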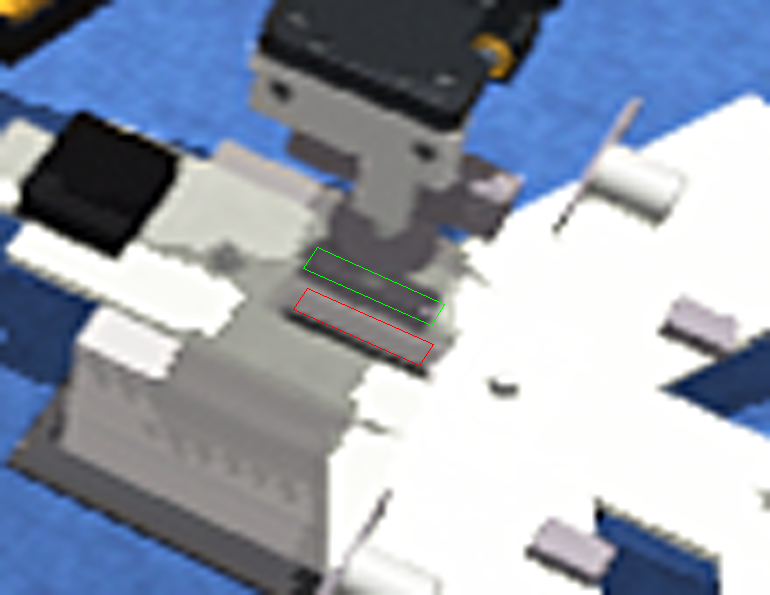

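>>> drive_tool(delta_pos=[[0, 0, -10], [0, 0, -6], [0, 0, -5], [0, 0, -4], [0, 0, 0]], rotation=[[0, 0, 0], [0, 0, 0], [0, 0, 0], [0, 0, 0], [0, 0, 0]])

```text
time: 10.2
ee_pos: [0.605, 0.262, 0.1172]
tool_rot: [[-0.984, -0.179, -0.0], [-0.179, 0.984, -0.0], [0.0, -0.0, -1.0]]
force: [0.1, -0.2, 0.2]
width: 0.0158
gripper_force: 40.0
```

>>> drive_tool(delta_pos=[[0, 0, -6], [0, 0, -6], [0, 0, -6], [0, 0, 0]], rotation=[[0, 0, 0], [0, 0, 0], [0, 0, 0], [0, 0, 0]])

```text
time: 10.7
ee_pos: [0.6048, 0.2618, 0.0988]
tool_rot: [[-0.984, -0.179, -0.001], [-0.179, 0.984, -0.001], [0.001, -0.0, -1.0]]
force: [0.9, 1.0, -0.9]
width: 0.0161
gripper_force: 40.0
```

>>> drive_tool(delta_pos=[[0, 0, -2], [0, 0, -2], [0, 0, 0], [0, 0, 0]], rotation=[[0, 0, 0], [0, 0, 0], [0, 0, 0], [0, 0, 0]])

```text
time: 11.2
ee_pos: [0.6052, 0.2621, 0.0955]
tool_rot: [[-0.984, -0.179, 0.0], [-0.179, 0.984, 0.0], [-0.0, -0.0, -1.0]]
force: [0.2, 0.4, -0.9]
width: 0.0154
gripper_force: 40.0
```

>>> drive_tool(delta_pos=[[0, 0, 0], [0, 0, 0], [0, 0, 0], [0, 0, 0], [0, 0, 0], [0, 0, 0], [0, 0, 0], [0, 0, 0], [0, 0, 0], [0, 0, 0], [0, 0, -1], [0, 0, 0]], rotation=[[0, 0, -5], [0, 0, -9], [0, 0, -9], [0, 0, -9], [0, 0, -9], [0, 0, -9], [0, 0, -9], [0, 0, -9], [0, 0, -9], [0, 0, -9], [0, 0, -4], [0, 0, 0]])

```text
time: 12.7
ee_pos: [0.6053, 0.2623, 0.0947]
tool_rot: [[-0.179, 0.984, 0.0], [0.984, 0.179, 0.0], [0.0, 0.0, -1.0]]
force: [1.0, 0.9, 1.0]
width: 0.0155
gripper_force: 40.0
```

>>> drive_tool(delta_pos=[[0, 0, -1], [0, 0, 0], [0, 0, 0], [0, 0, 0], [0, 0, 0], [0, 0, 0]], rotation=[[0, 0, 0], [0, 0, 0], [0, 0, 0], [0, 0, 0], [0, 0, 0], [0, 0, 0]], gripper=0.5)

```text
time: 13.45
ee_pos: [0.6051, 0.2621, 0.0935]
tool_rot: [[-0.179, 0.984, -0.0], [0.984, 0.179, -0.0], [0.0, -0.0, -1.0]]
force: [0.0, -0.5, -0.7]
width: 0.0471
gripper_force: 0.0
```

>>> drive_tool(delta_pos=[[0, 0, 15], [0, 0, 35], [0, 0, 50], [0, 0, 50], [0, 0, 50], [0, 0, 50]], rotation=[[0, 0, 0], [0, 0, 0], [0, 0, 0], [0, 0, 0], [0, 0, 0], [0, 0, 0]])

```text
time: 14.2
ee_pos: [0.605, 0.2616, 0.3464]
tool_rot: [[-0.179, 0.984, 0.001], [0.984, 0.179, 0.001], [0.001, 0.001, -1.0]]
force: [0.3, 0.1, 1.0]
width: 0.047
gripper_force: 0.0
```

```bash
cat >> model.py <<'E'
def tgt(q,th,r,off,h):
    "TCP target: radius r along lever at angle th, off = behind the lever (opposite to opening), h above pivot plane"
    L=lev(th);P=-(d*np.cos(th)-np.array([0,1.,0])*np.sin(th))
    return con(q,piv+r*L+off*P+h*n)
E
python3 - <<'E'
from model import *
T=arm.grab_frame("top");S=arm.grab_frame("scene")
for nme,p in(("T",T),("S",S)):
    for t in("lever_end","guard_mid","toggle_grip","battery_box","cock_pivot"):
        print(nme,t,[(np.round(r["xyz"],3).tolist(),round(r["score"],2),proj(p,r["xyz"]).round(1).tolist()) for r in arm.recognise(t,p)[:3]])
obs=[("g",.073,T,(417.1,224.6)),("g",-.073,T,(412.6,167.6)),("g",0,T,(415.9,194.6)),("l",.115,T,(430.9,240.9)),("l",.115,S,(200.5,357)),("l",.02,S,(246,371)),
 ((-.082,-.09,.0282),0,T,(421.9,181.6)),((-.082,.09,.0282),0,T,(425.6,237.9)),((.082,-.09,.143),0,T,(373.8,177.8)),((.082,.09,.143),0,T,(380.8,242.8)),
 ((-.082,-.09,.0282),0,S,(278,440)),((-.082,.09,.0282),0,S,(210,391)),((.082,.09,.143),0,S,(258,307)),]
def f(q,full=False):
    r=[]
    for k,v,p,uv in obs:
        X=con(q,[.007,v,.258]) if k=="g" else con(q,piv+v*lev(q[3])) if k=="l" else con(q,k)
        r.append(proj(p,X)-uv)
    return np.array(r) if full else np.hstack(r)
R=least_squares(f,[.55,-.25,1.6,0],loss="soft_l1");q=R.x;print(q,np.rad2deg(q[2:]));print(f(q,True).round(1));print("pivot",con(q,piv))
np.save("q.npy",q)
im=[]
for p,(x,y,w,h) in((T,(195,175,100,80)),(T,(360,150,100,110)),(S,(180,300,160,150)),(S,(370,180,100,80))):
    a=p["frame"].copy();sc=4
    a=cv2.resize(a[y:y+h,x:x+w],None,fx=400/w,fy=300/h,interpolation=cv2.INTER_CUBIC)
    for X,c in[(con(q,piv+.115*lev(q[3])),(0,0,255)),(con(q,piv),(0,255,0)),(con(q,[.007,.073,.258]),(255,0,255)),(con(q,[.007,-.073,.258]),(255,0,255))]+[(con(q,k[0]),(255,255,0)) for k in obs if not isinstance(k[0],str)]:
        u=(proj(p,X)-[x,y]+.5)*[400/w,300/h];cv2.circle(a,tuple(int(v) for v in u),3,c,-1)
    im.append(a)
cv2.imwrite("pics/k1.png",np.vstack([np.hstack(im[:2]),np.hstack(im[2:])]))
E
```

```text
T lever_end [([0.534, -0.327, 0.126], 0.74, [427.7, 229.4])]
T guard_mid [([0.595, -0.212, 0.126], 0.8, [387.4, 207.8])]
T toggle_grip [([0.343, -0.162, 0.107], 0.62, [369.1, 296.1]), ([0.598, 0.254, 0.124], 0.58, [224.8, 204.4])]
T battery_box [([0.533, -0.326, 0.132], 0.43, [427.9, 229.7])]
T cock_pivot [([0.529, -0.33, 0.13], 0.55, [429.0, 231.0])]
S lever_end []
S guard_mid [([0.624, -0.261, 0.112], 0.68, [273.8, 368.2])]
S toggle_grip [([0.352, -0.169, 0.108], 0.61, [219.1, 263.8]), ([0.611, 0.258, 0.121], 0.53, [420.8, 214.8]), ([0.433, 0.099, 0.046], 0.47, [323.4, 232.9])]
S battery_box [([0.356, 0.37, 0.016], 0.77, [364.8, 173.9])]
S cock_pivot [([0.566, -0.315, 0.13], 0.78, [231.9, 364.7]), ([0.358, 0.374, 0.019], 0.22, [366.2, 172.6])]
[ 0.6048 -0.2654  1.6827  0.3243] [96.4122 18.5787]
[[ 0.6 -2.1]
 [-2.  -0.3]
 [-1.8  0.1]
 [ 0.3 -0.2]
 [ 1.7  0.2]
 [-1.9 -1.6]
 [-0.2 -1.3]
 [ 3.6 -0.5]
 [ 1.  -2.4]
 [ 1.3 -5.1]
 [-0.6 -0.3]
 [-0.4 -4.5]
 [-1.8 -4.5]]
pivot [ 0.6085 -0.2982  0.133 ]
```

View pics/k1.png

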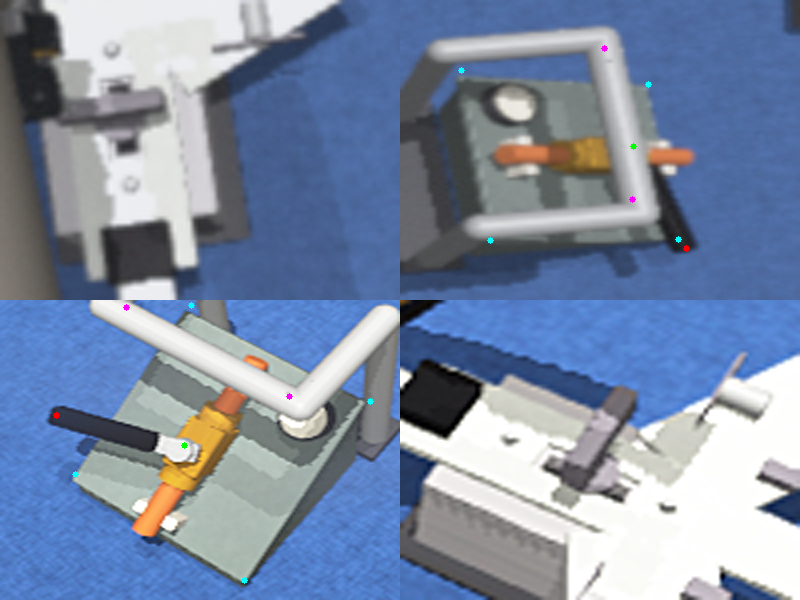

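Top-left and bottom-right show the toggle seated square across the slot with the plane at home. The fitted pivot (top crop 633,147) sits about 3 px off the pipe line (y≈155), so I'll refine the fit with the pipe and guard edges.

```bash
python3 - <<'E'
from model import *
T=arm.grab_frame("top");S=arm.grab_frame("scene")
f4=lambda u,v:(360+u/4-.5-100,150+v/2.727-.5)
tk=lambda x,y:(360+(x-400)/4-.5,150+y/2.727-.5)
sk=lambda x,y:(180+x/2.5-.5,300+(y-300)/2-.5)
pt=[("l",.115,T,tk(688,246)),("l",.115,S,sk(52,414)),("l",.025,S,sk(158,443)),
 ((-.082,-.09,.0282),0,T,tk(646,82)),((-.082,.09,.0282),0,T,tk(664,243)),((.082,-.09,.143),0,T,tk(460,78)),
 ((-.082,-.09,.0282),0,S,sk(246,585)),((-.082,.09,.0282),0,S,sk(74,478)),((.082,.09,.143),0,S,sk(193,314)),((.082,-.09,.143),0,S,sk(364,401))]
ln=[("g",T,tk(612,70),tk(639,190)),("g",S,sk(130,307),sk(270,385)),("p",T,tk(520,155),tk(688,157)),("p",S,sk(148,525),sk(250,370))]
def f(q,full=False):
    r=[]
    for k,v,p,uv in pt:
        X=con(q,piv+v*lev(q[3])) if k=="l" else con(q,k)
        r.append(proj(p,X)-uv)
    for k,p,a,b in ln:
        a,b=np.array(a),np.array(b);t=(b-a)/np.linalg.norm(b-a);nn=np.array([-t[1],t[0]])
        E=[con(q,[.007,y,.258]) for y in(-.06,.06)] if k=="g" else [con(q,piv-.034*n+s_*d) for s_ in(-.06,.08)]
        r.append(np.array([nn@(proj(p,e)-a) for e in E]))
    return np.array(r) if full else np.hstack(r)
R=least_squares(f,[.6,-.26,1.65,.3],loss="soft_l1");q=R.x;print(q,np.rad2deg(q[2:]));print(f(q,True).round(1));print("pivot",con(q,piv))
np.save("q.npy",q)
for th,r,off,h in((q[3],85,35,120),(q[3],85,35,-14),(q[3],85,22,-14),(.9,85,22,-14),(1.3,85,22,-14),(1.571,85,20,-14)):print(th,tgt(q,th,r/1e3,off/1e3,h/1e3))
print("n",Rz(q[2])@n)
E
```

```text
[ 0.6049 -0.2671  1.6992  0.2938] [97.3565 16.8316]
[[ 0.1  1. ]
 [ 1.4  0.5]
 [-1.2 -1.6]
 [ 0.7  0.4]
 [ 4.6 -1.8]
 [ 0.4 -2.2]
 [-0.1 -1.8]
 [-0.1 -0.4]
 [-2.1 -3.3]
 [ 1.8 -0.3]
 [ 0.6  0.9]
 [ 0.8  2.3]
 [-1.3 -0.7]
 [ 0.7 -0. ]]
pivot [ 0.6092 -0.2998  0.133 ]
0.2937661678499992 [ 0.5263 -0.3725  0.2364]
0.2937661678499992 [ 0.5165 -0.2963  0.1266]
0.2937661678499992 [ 0.5215 -0.3059  0.1195]
0.9 [ 0.5442 -0.3438  0.0912]
1.3 [ 0.5725 -0.3592  0.0779]
1.571 [ 0.5972 -0.3634  0.0728]
n [ 0.0734 -0.5689  0.8191]
```

>>> drive_tool(delta_pos=[[-6, -40, 0], [-6, -50, 0], [-6, -55, 0], [-6, -58, 0], [-6, -58, 0], [-6, -58, 0], [-6, -58, 0], [-6, -58, 0], [-6, -58, 0], [-6, -58, 0], [-6, -55, 0], [-6, -50, 0]], rotation=[[0, 0, -3], [0, 0, 0], [0, 0, 0], [0, 0, 0], [0, 0, 0], [4.96, 0.64, 0], [4.96, 0.64, 0], [4.96, 0.64, 0], [4.96, 0.64, 0], [4.96, 0.64, 0], [4.96, 0.64, 0], [4.96, 0.64, 0]], gripper=1, grip_force=20)

```text
time: 16.4
ee_pos: [0.536, -0.3742, 0.3435]
tool_rot: [[-0.105, 0.992, -0.074], [0.83, 0.129, 0.543], [0.548, -0.004, -0.836]]
force: [2.1, 0.5, 1.3]
width: 0.0005
gripper_force: 0.0
```

>>> drive_tool(delta_pos=[[0, 0, -20], [0, 0, 0]], rotation=[[0, 0, 0], [0, 0, 0]])

```text
time: 16.65
ee_pos: [0.5359, -0.3724, 0.3219]
tool_rot: [[-0.102, 0.992, -0.075], [0.831, 0.127, 0.542], [0.547, -0.007, -0.837]]
force: [1.4, 0.5, -0.3]
width: 0.0008
gripper_force: 0.0
```

>>> drive_tool(delta_pos=[[-4, 0, -20], [-3, 0, -30], [-3, 0, -36], [0, 0, 0]], rotation=[[1, 0.1, 0], [0.8, 0.1, 0], [0, 0, 0], [0, 0, 0]])

```text
time: 17.15
ee_pos: [0.5258, -0.3704, 0.235]
tool_rot: [[-0.101, 0.992, -0.08], [0.812, 0.129, 0.57], [0.575, -0.007, -0.818]]
force: [0.1, 0.5, 0.8]
width: 0.0007
gripper_force: 0.0
```

```bash
python3 - <<'E'
from model import *
o=arm.get_obs();print(np.array(o["joint_positions"]),o["ee_pos"])
S=arm.grab_frame("scene");cv2.imwrite("pics/a1.png",cv2.resize(S["frame"][230:440,130:410],None,fx=2.5,fy=2.5))
E
```

```text
[ 0.3098  0.7809  0.7526  1.3262 -0.7353  1.8184  1.2235] [ 0.5258 -0.3704  0.235 ]
```

View pics/a1.png

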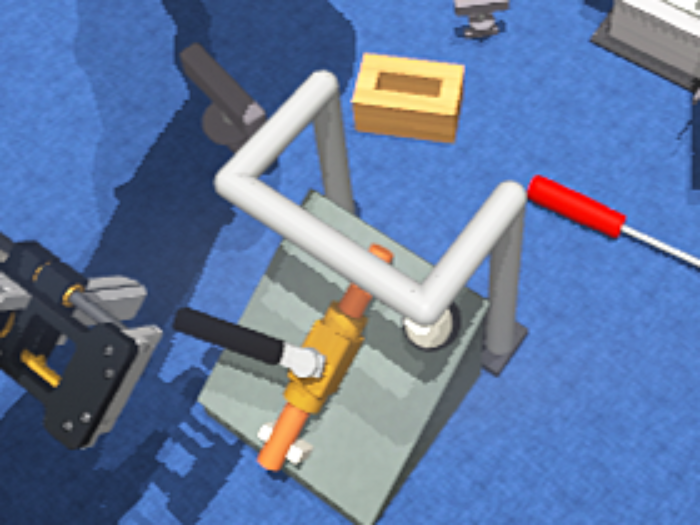

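>>> drive_tool(delta_pos=[[-2, 14, -20], [-2, 15, -22], [-2, 15, -22], [-1, 15, -22], [-1, 8, -12], [-1, 7, -10], [0, 0, 0]], rotation=[[0, 0, 0], [0, 0, 0], [0, 0, 0], [0, 0, 0], [0, 0, 0], [0, 0, 0], [0, 0, 0]])

```text
time: 18.08
ee_pos: [0.5173, -0.2982, 0.1299]
tool_rot: [[-0.103, 0.992, -0.077], [0.814, 0.128, 0.567], [0.572, -0.004, -0.82]]
force: [0.9, -0.1, 0.2]
width: 0.0005
gripper_force: 0.0
```

```bash
python3 - <<'E'
from model import *
o=arm.get_obs();print(np.array(o["joint_positions"]),o["ee_pos"],o["force"])
q=np.load("q.npy")
v=Rz(q[2]).T@(np.array(o["ee_pos"])-con(q,piv));print("down,y,n (mm)",1e3*d@v,1e3*v[1],1e3*n@v)
S=arm.grab_frame("scene");cv2.imwrite("pics/a2.png",cv2.resize(S["frame"][290:440,150:350],None,fx=4,fy=4))
print((proj(S,o["ee_pos"])-[150,290])*4)
E
```

```text
[ 0.2089  0.7887  0.7218  1.5682 -0.7741  1.5939  1.2825] [ 0.5173 -0.2982  0.1299] [ 0.9438 -0.0582  0.2493]
down,y,n (mm) -9.095377605233756 90.88839307576428 -10.187012951019275
[287.2981 211.7608]
```

View pics/a2.png

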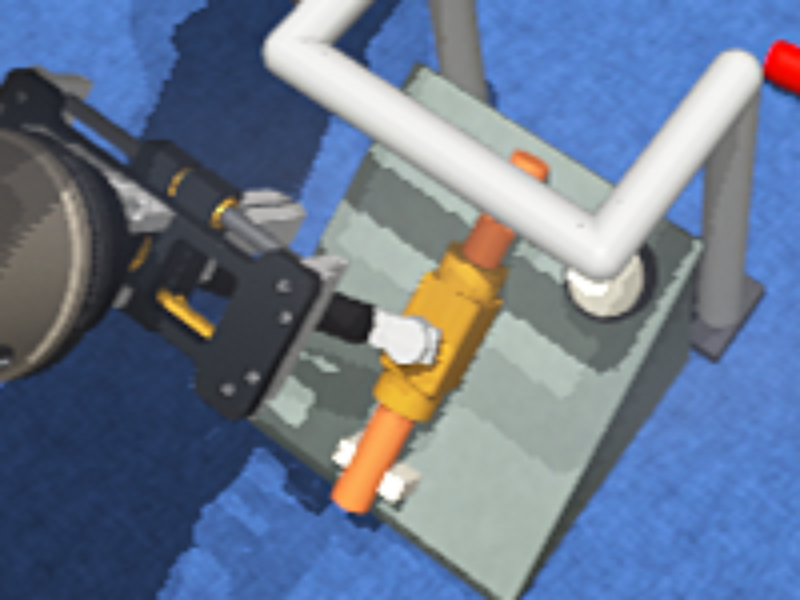

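```bash
python3 - <<'E'
from model import *
o=arm.get_obs();q=np.load("q.npy");p=np.array(o["ee_pos"])
print(o["ee_pos"])
W=[tgt(q,.294,.085,.022,-.013)]+[tgt(q,t,.085,.020,-.013) for t in np.arange(.4,1.5,.1)]
for w in W: print(((w-p)*1e3).round(1).tolist());p=w
print(p,[tgt(q,1.571,.085,x,-.013) for x in(.02,.01)])
E
```

```text
[ 0.5173 -0.2988  0.1302]
[4.2, -7.7, -9.9]
[2.8, -8.8, -6.4]
[2.8, -6.7, -4.9]
[3.6, -6.4, -4.8]
[4.4, -6.0, -4.6]
[5.1, -5.6, -4.3]
[5.8, -5.1, -4.1]
[6.4, -4.6, -3.8]
[6.9, -4.0, -3.4]
[7.4, -3.4, -3.0]
[7.9, -2.8, -2.6]
[8.2, -2.1, -2.2]
[ 0.5828 -0.362   0.0763] [array([ 0.5973, -0.364 ,  0.0736]), array([ 0.6072, -0.3627,  0.0736])]
```

>>> drive_tool(delta_pos=[[4, -8, -8], [3, -9, -6], [3, -7, -5], [4, -6, -5], [4, -6, -5], [5, -6, -4]], rotation=[[0, 0, 0], [0, 0, 0], [0, 0, 0], [0, 0, 0], [0, 0, 0], [0, 0, 0]])

```text
time: 18.88
ee_pos: [0.5403, -0.3407, 0.0963]
tool_rot: [[-0.102, 0.992, -0.077], [0.814, 0.128, 0.567], [0.572, -0.005, -0.82]]
force: [-1.1, 4.9, 2.4]
width: 0.0004
gripper_force: 2.0
```

>>> drive_tool(delta_pos=[[6, -5, -4], [6, -5, -4], [7, -4, -3], [7, -3, -3], [8, -3, -3], [8, -2, -2], [0, 0, 0]], rotation=[[0, 0, 0], [0, 0, 0], [0, 0, 0], [0, 0, 0], [0, 0, 0], [0, 0, 0], [0, 0, 0]])

```text
time: 19.75
ee_pos: [0.5829, -0.3628, 0.0774]
tool_rot: [[-0.103, 0.992, -0.077], [0.814, 0.128, 0.566], [0.571, -0.004, -0.821]]
force: [0.3, -0.0, 0.3]
width: 0.0006
gripper_force: 0.0
```

>>> drive_tool(delta_pos=[[5, 0, -1], [5, 0, 0], [4, 0.5, 0]], rotation=[[0, 0, 0], [0, 0, 0], [0, 0, 0]])

```text
time: 20.12
ee_pos: [0.5954, -0.3626, 0.0764]
tool_rot: [[-0.101, 0.992, -0.078], [0.814, 0.128, 0.566], [0.571, -0.007, -0.821]]
force: [-24.4, -3.4, 0.9]
width: 0.0007
gripper_force: 12.4
```

```bash
python3 - <<'E'
from model import *
o=arm.get_obs();q=np.load("q.npy")
v=Rz(q[2]).T@(np.array(o["ee_pos"])-con(q,piv));print("down,y,n (mm)",1e3*d@v,1e3*v[1],1e3*n@v)
S=arm.grab_frame("scene");cv2.imwrite("pics/a3.png",cv2.resize(S["frame"][290:440,150:350],None,fx=4,fy=4))
E
```

```text
down,y,n (mm) 82.06368511862169 21.705522401326963 -11.573045689738896
```

View pics/a3.png

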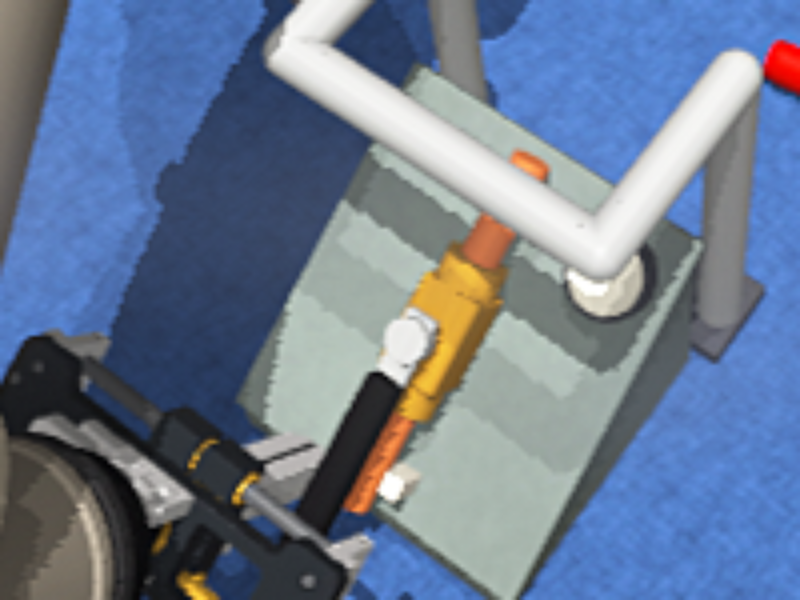

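The lever lies along the pipe at about (350,440)–(405,340), and a 24 N reaction against 4 N of friction means it is on the stop. I'll push 1 mm more and back off.

>>> drive_tool(delta_pos=[[1, 0, 0], [0, 0, 0], [-10, -1, 0], [-10, -1, 0], [1, -14, 20], [2, -20, 29], [3, -28, 41], [3, -28, 41], [0, 0, 0]], rotation=[[0, 0, 0], [0, 0, 0], [0, 0, 0], [0, 0, 0], [0, 0, 0], [0, 0, 0], [0, 0, 0], [0, 0, 0], [0, 0, 0]])

```text
time: 21.3
ee_pos: [0.5856, -0.457, 0.2109]
tool_rot: [[-0.103, 0.992, -0.073], [0.816, 0.126, 0.564], [0.568, -0.002, -0.823]]
force: [0.1, -0.2, -0.7]
width: 0.0004
gripper_force: 0.0
```

```bash
python3 - <<'E'
from model import *
q=np.load("q.npy");S=arm.grab_frame("scene");a=cv2.resize(S["frame"][290:440,150:350],None,fx=4,fy=4)
for th in(1.571,1.48):
    A,B=[tuple(int(x) for x in (proj(S,con(q,piv+r*lev(th)))-[150,290]+.5)*4) for r in(0,.115)];cv2.line(a,A,B,(0,0,255) if th>1.5 else (0,255,255),1)
b=cv2.resize(S["frame"][180:255,370:470],None,fx=4,fy=4);a=np.vstack([a[220:520],np.zeros((300,800,3),np.uint8)]);a[300:,:400]=b
cv2.imwrite("pics/a4.png",a);print(arm.get_obs()["force"])
E
```

```text
[-0.2507 -0.0321 -0.8375]
```

View pics/a4.png

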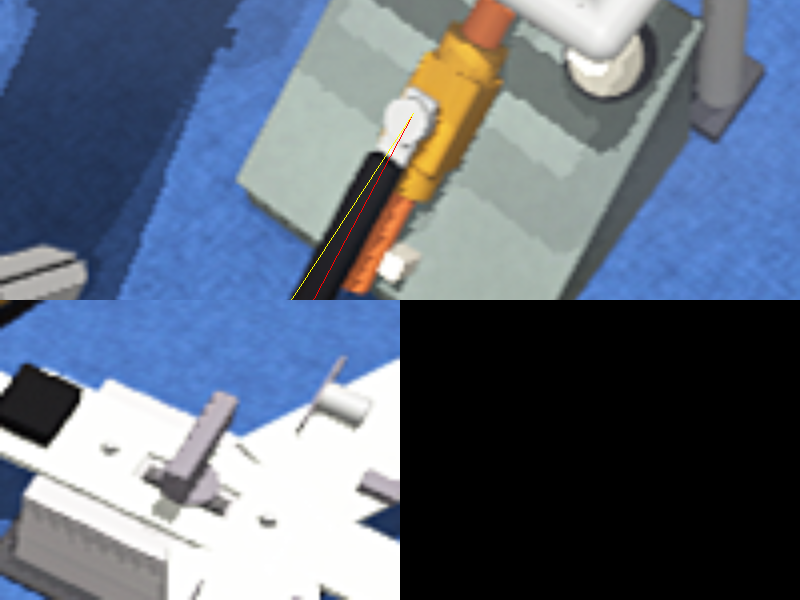

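The lever follows the fully-open line (red, not the yellow 1.48 line). The toggle and plane are in place and the arm is clear.

```bash
python3 -c "
from bench import arm
print(arm.job_done())"
```

```text
the job is handed in; nothing more can be done
None
```

The toggle is seated square across the slot with the plane held at home, the air cock is open against its stop, and I handed the job in at about 21 s of the 61 s allowed; the hand-in gave no verdict.

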